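# Run the slot filler flush

## Task

The yellow filler pieces in the jig's aluminium rail stand proud. Starting at the end with the red cap, run your fingertips along the row to the black-capped end in one stroke, with light pressure and without lifting away on the way, so that all six pieces are pressed flush with the rail; then take the hand clear. Pull or lift nothing, and leave the tools and parts lying round the jig where they are.

Things in the scene. Friction and masses are not known exactly. Their poses are not given: they have to be found in the camera images.
- jig: plywood board 100 (x) x 340 (y) x 12 mm, fixed; origin: centre of its underside, on the worktop, z up. Along its y axis runs an aluminium rail 34 mm wide, 252 mm long, its flat top 30 mm above the worktop (nothing else on the jig is higher), with a 16 mm slot holding six yellow pieces at y = -105 (piece_1), -63, -21, 21, 63, 105 mm (piece_6)
- red_cap: red plastic end cap, 36x26x18 mm, at one end of the rail (at y = +139 or -139 mm of the jig; which end varies). Its top is level with the rail's top; origin: centre of its underside, 12 mm above the worktop
- black_cap: black plastic end cap of the same size and at the same height, at the other end of the rail
- piece_1 (a joint): how far this filler piece is pushed down, m: 0 = stands 6 mm proud of the rail's top, 0.006 = flush with it (stops at 0.0065); negative = pulled up. Starts 0 to 0.0015. It moves only up and down, held by about 2.5 N of friction, and stays where it is left
- piece_1_crown (a point): middle of this yellow piece's top: a flat 12 mm long (along the rail) and 15 mm wide, from which both ends slope down 7 mm over 14 mm, so that a fingertip sliding along the rail at the height of its top rides up each slope and pushes the piece down (5 to 10 N along the rail). The rail is stiff; over 60 N on it is too much
- piece_2 (a joint): how far this filler piece is pushed down, m: 0 = stands 6 mm proud of the rail's top, 0.006 = flush with it (stops at 0.0065); negative = pulled up. Starts 0 to 0.0015. It moves only up and down, held by about 2.5 N of friction, and stays where it is left
- piece_2_crown (a point): middle of this yellow piece's top: a flat 12 mm long (along the rail) and 15 mm wide, from which both ends slope down 7 mm over 14 mm, so that a fingertip sliding along the rail at the height of its top rides up each slope and pushes the piece down (5 to 10 N along the rail). The rail is stiff; over 60 N on it is too much
- piece_3 (a joint): how far this filler piece is pushed down, m: 0 = stands 6 mm proud of the rail's top, 0.006 = flush with it (stops at 0.0065); negative = pulled up. Starts 0 to 0.0015. It moves only up and down, held by about 2.5 N of friction, and stays where it is left
- piece_3_crown (a point): middle of this yellow piece's top: a flat 12 mm long (along the rail) and 15 mm wide, from which both ends slope down 7 mm over 14 mm, so that a fingertip sliding along the rail at the height of its top rides up each slope and pushes the piece down (5 to 10 N along the rail). The rail is stiff; over 60 N on it is too much
- piece_4 (a joint): how far this filler piece is pushed down, m: 0 = stands 6 mm proud of the rail's top, 0.006 = flush with it (stops at 0.0065); negative = pulled up. Starts 0 to 0.0015. It moves only up and down, held by about 2.5 N of friction, and stays where it is left
- piece_4_crown (a point): middle of this yellow piece's top: a flat 12 mm long (along the rail) and 15 mm wide, from which both ends slope down 7 mm over 14 mm, so that a fingertip sliding along the rail at the height of its top rides up each slope and pushes the piece down (5 to 10 N along the rail). The rail is stiff; over 60 N on it is too much
- piece_5 (a joint): how far this filler piece is pushed down, m: 0 = stands 6 mm proud of the rail's top, 0.006 = flush with it (stops at 0.0065); negative = pulled up. Starts 0 to 0.0015. It moves only up and down, held by about 2.5 N of friction, and stays where it is left
- piece_5_crown (a point): middle of this yellow piece's top: a flat 12 mm long (along the rail) and 15 mm wide, from which both ends slope down 7 mm over 14 mm, so that a fingertip sliding along the rail at the height of its top rides up each slope and pushes the piece down (5 to 10 N along the rail). The rail is stiff; over 60 N on it is too much
- piece_6 (a joint): how far this filler piece is pushed down, m: 0 = stands 6 mm proud of the rail's top, 0.006 = flush with it (stops at 0.0065); negative = pulled up. Starts 0 to 0.0015. It moves only up and down, held by about 2.5 N of friction, and stays where it is left
- piece_6_crown (a point): middle of this yellow piece's top: a flat 12 mm long (along the rail) and 15 mm wide, from which both ends slope down 7 mm over 14 mm, so that a fingertip sliding along the rail at the height of its top rides up each slope and pushes the piece down (5 to 10 N along the rail). The rail is stiff; over 60 N on it is too much
- spanner: bystander, loose: bright steel double open-end spanner, 158x39x8 mm, lying flat on the near side of the jig
- star_knob: bystander, loose: black five-lobed star knob with a brass boss, 46x44x28 mm, beyond the jig
- loose_nut: bystander, loose: steel hex nut, 19x22x10 mm, lying beyond the jig
- loose_bolt: bystander, loose: steel hex bolt, 22x54x20 mm, lying beyond the jig
- hex_key: bystander, loose: black L-shaped hex key, 40x114x8 mm, lying flat on the near side of the jig

How it is judged:
By the outcome, as a careful person would: the job done as asked, in the order asked, and still so for the second after the job is handed in, with the robot touching nothing.
It also fails if it takes over 38 s, if anything falls off the work surface, if the arm or the gripper's body presses on something with over 40 N, if the wrist force passes 120 N, or if a joint passes its speed limit or range.

## Robot

A 7-joint arm with a two-finger parallel gripper is mounted at the origin on a cart in front of the work surface, level with it; the furniture and walls round the work are solid. World frame = base frame: x ahead of the robot, y to its left, z up, the work surface at z = 0. Lengths are in m, angles in rad, forces in N, time in s.
With the tool pointing down it reaches from about 0.35 to 0.9 m from the base axis. Payload 8.1 kg.
Tool frame: the origin (TCP) lies at the very end of the fingers, on their centre line; the grasp point (between the pads) lies 19 mm behind it (arm.tcp_to_grasp is the z of the grasp point in the tool frame, in m); z points along the fingers, y is the line along which they close (so a half turn about z gives the same grasp; the last joint's range is limited). The gripper opens to 92 mm and grips with 3 to 60 N. Pads are 19 mm wide; open, the fingers measure 130 mm over their backs; the gripper's body (75 mm by 190 mm) begins 47 mm behind the grasp point.
Start: joints at [-0.103, 0.434, 0.025, 1.573, -0.012, 1.134, -0.075], TCP at [0.625, -0, 0.227] pointing down, gripper open.
Joint ranges: [-2.62, 2.62], [-0.44, 2.09], [-1.27, 1.32], [0.08, 2.57], [-1.32, 4.46], [0.12, 2], [-2.74, 2.74]. Speed limits (rad/s): [2.22, 2.22, 3.01, 3.01, 3.14, 3.14, 3.14].

## Interface

Orientations are given as a rotation vector (axis times angle).
In Python, from cell import readout, vision, sign_off, arm gives the robot as it stands. The module is installed in compiled form; this text tells all that it offers.
- The arm moves only by the shell command python3 -m creep 'ROWS' [FORCE]. ROWS is JSON, a list of rows, each a list of 5 numbers: the shift along the tool's x, y, z in units of 4 cm (1.0 is 4 cm), then the turn about the tool's z in units of 4 degrees (1.0 is 4 degrees), then the opening, from 0 (shut) to 1 (fully open). A call has 1 to 12 rows; each row shifts and turns the commanded pose from where the row before left it, along the tool's axes as they then stand; what a row does not reach is not made up. A row lasts 1/8 s, in which the tool goes at most 62.5 mm and 10.7 degrees, less where a joint would pass 70% of its speed; a pose out of reach is approached as far as the arm can. A call with a number of a shift or a turn outside -1 to 1 is refused whole. A call with a gripper value outside its range is refused whole. The fingers move at their own pace and stop on an object; FORCE is the grip in N (left out, the last holds). Time passes only in rows, so rows that do not move let the fingers close. It gives the time, the measured TCP pose, the force, the opening and the grip force at its end, in the units of the state.
- readout.observe(): the state, without advancing time (a new reading comes with each control period).
- vision.get_image(name): name is "scene" or "side" or "wrist"; returns a dict with "pixels" (400x640x3 uint8, blue, green, red), "z_map" (400x640 float32, m along the optical axis (not along the pixel's ray), 0 where there is no reading), "camera_matrix" (3x3 intrinsics, pixels), "position" and "rotation" of the camera in the world. Camera axes: x right, y up, looking along -z (the intrinsics and any distortion apply to the point x, -y, -z); pixel columns grow to the right and rows downward; lengths in m; the calibration is good to about 2 mm. A picture is of the moment at which its call begins.
- sign_off(): hands the job in; it is judged then, once.
The state is a dict: "clock": time; "joints": joint angles; "dq": joint speeds; "joint_efforts": joint torques, N m; "position": TCP position; "ee_rot": TCP orientation; "force": force on the tool from outside, world axes, zero at the start; "ft_torque": the same for the moment, N m; "width": opening from 0.0 (shut) to 1.0 (fully open); "gripper_force": force on a finger pad.
Only numpy, scipy, OpenCV 4.12 (cv2) and the standard library are available. Lean on these libraries where they do the work, as an engineer would, in place of code of your own. Each camera call takes 0.05 s, during which the arm holds its last target. There are 200 camera calls.

## Working session

There is one attempt and no reset: what is moved stays moved. The work goes in short steps, Python scripts to look and compute and a shell command to move; the robot and the scene stay as the last step left them, time stands still between calls to the robot, and variables do not carry over. Pictures are saved under pics/ and viewed, at most 10 in all, crops included, and the job is handed in when it is done.

```bash
mkdir -p pics; cat > h.py <<'E'
import numpy as np, cv2
from cell import readout, vision
def get(n):
    d=vision.get_image(n); return d
def world(d,u,v,z=None):
    K=d['camera_matrix'];R=np.array(d['rotation']);p=np.array(d['position'])
    r=np.stack([(np.asarray(u,float)-K[0,2])/K[0,0],-(np.asarray(v,float)-K[1,2])/K[1,1],-np.ones(np.shape(u))],-1)
    if z is None: # depth
        s=d['z_map'][np.asarray(v,int),np.asarray(u,int)][...,None]; return p+(r*s)@R.T
    w=r@R.T; return p+w*((z-p[2])/w[...,2:3])
E
python3 - <<'E'
from h import *
print(readout.observe())
for n in ("scene","wrist"):
    d=get(n); cv2.imwrite(f"pics/{n}0.png",d['pixels']); print(n,d['position'],d['camera_matrix'],d.keys())
E
```

```text
{'clock': 0.0, 'joints': array([-0.10259223,  0.43525033,  0.02495475,  1.57411311, -0.01158552,
        1.13398154, -0.07509599]), 'dq': array([ 0.00044803,  0.00113826, -0.00126794, -0.00039361,  0.0001375 ,
       -0.00048165, -0.00231426]), 'joint_efforts': array([ 3.89017032e-04, -6.67853522e+01,  9.84863900e-01, -3.14464223e+01,
       -6.05165795e-02,  4.27553023e-02,  1.12382318e-04]), 'position': array([ 6.24482898e-01, -5.70437439e-05,  2.25921577e-01]), 'ee_rot': array([-2.22077334e+00, -2.22065995e+00,  1.94550953e-03]), 'force': array([-0.27027412, -0.25944642, -0.1144753 ]), 'ft_torque': array([ 0.00476193, -0.01498419,  0.02203315]), 'gripper_force': 0.0, 'width': 0.999785347091654}
scene [-0.01027508 -0.37037041  0.54407424] [[467.96671618   0.         320.63958831]
 [  0.         467.96671618 199.20524759]
 [  0.           0.           1.        ]] dict_keys(['pixels', 'z_map', 'camera_matrix', 'position', 'rotation'])
wrist [0.6239459  0.0687697  0.38398363] [[315.317862     0.         319.95521523]
 [  0.         315.317862   203.90939888]
 [  0.           0.           1.        ]] dict_keys(['pixels', 'z_map', 'camera_matrix', 'position', 'rotation'])
```

View pics/scene0.png

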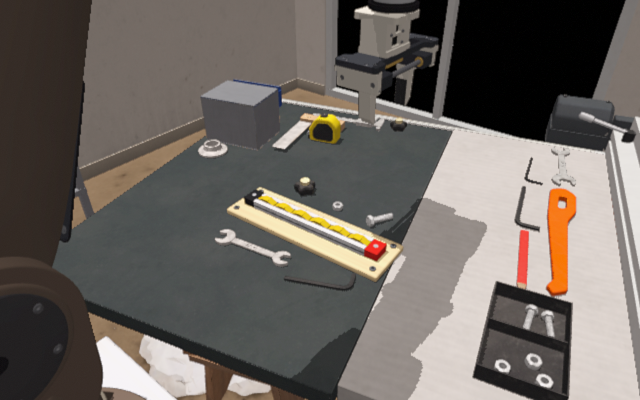

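View pics/wrist0.png

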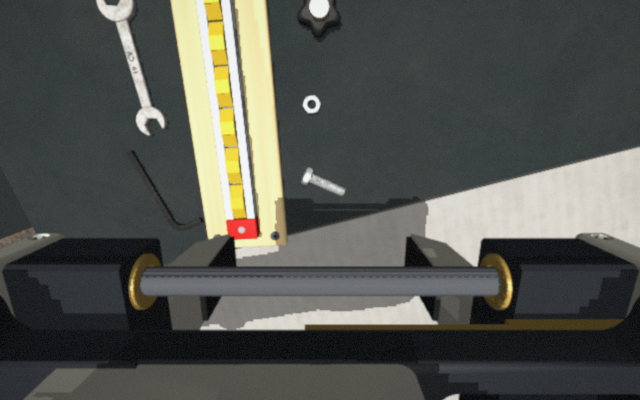

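The scene view shows the jig with its red cap at about (375,248) and its black cap at about (255,197). In the wrist view the red cap is at (242,229), and the rail runs up the image, nearly along +y.

```bash
cat > loc.py <<'E'
from h import *
def locate(n,save=None):
    d=get(n); hsv=cv2.cvtColor(d['pixels'],cv2.COLOR_BGR2HSV); h,s,v=cv2.split(hsv)
    P=world(d,*np.meshgrid(np.arange(640),np.arange(400)))
    Z=P[...,2]; near=(P[...,0]>.4)&(P[...,0]<.8)&(P[...,1]>-.15)&(P[...,1]<.5)&(d['z_map']>0)
    red=near&((h<6)|(h>174))&(s>170)&(abs(Z-.03)<.004)
    yel=near&(h>20)&(h<32)&(s>150)&(Z>.027)&(Z<.045)
    blk=near&(v<60)&(abs(Z-.03)<.004)
    print(n,'red',red.sum(),P[red].mean(0) if red.any() else '')
    print(' blk',blk.sum(),np.median(P[blk],0) if blk.any() else '')
    c=P[yel]; print(' yel',yel.sum(),c.mean(0),c.min(0),c.max(0))
    ds=d['z_map'] 
    top=near&(abs(Z-.03)<.003)&(s<60)&(v>120)
    q=P[top]; print(' rail',top.sum(),q.mean(0),'axis',cv2.fitLine(P[top|yel][:,:2].astype(np.float32),cv2.DIST_HUBER,0,.01,.01).ravel())
    return d,P
if __name__=='__main__':
    for n in ('scene','wrist'): locate(n)
E
python3 loc.py
```

```text
Traceback (most recent call last):
  File "loc.py", line 17, in <module>
    for n in ('scene','wrist'): locate(n)
                                ~~~~~~^^^
  File "loc.py", line 4, in locate
    P=world(d,*np.meshgrid(np.arange(640),np.arange(400)))
  File "h.py", line 9, in world
    s=d['z_map'][np.asarray(v,int),np.asarray(u,int)][...,None]; return p+(r*s)@R.T
                                                                        ~^~~~~~~~~~
ValueError: operands could not be broadcast together with shapes (3,) (400,640)
```

```bash
sed -i "s/R=np.array(d\['rotation'\])/R=cv2.Rodrigues(np.array(d['rotation'],float))[0]/" h.py; python3 loc.py
```

```text
scene red 195 [ 0.52717439 -0.05882179  0.02966416]
 blk 97 [0.50880722 0.21964803 0.02996791]
 yel 597 [0.52281821 0.07053996 0.03337559] [ 0.50752403 -0.04228296  0.02719447] [0.53664243 0.20904946 0.0381744 ]
 rail 906 [0.52108208 0.07741093 0.02989868] axis [ 0.04074371 -0.99916965  0.5186957   0.05108852]
wrist red 477 [ 0.53100906 -0.05669968  0.02968891]
 blk 0 
 yel 2570 [0.52298805 0.07585335 0.03257028] [ 0.51017904 -0.04349999  0.02700715] [0.53549622 0.18135962 0.0380059 ]
 rail 3933 [0.52933821 0.08461197 0.02972446] axis [ 0.06097533 -0.99813926  0.5237032   0.09397081]
```

```bash
python3 -m creep '[[-0.3,-0.4,0.3,0,0],[-0.4,-0.6,0.5,0,0],[-0.4,-0.6,0.5,0,0],[-0.3,-0.6,0.5,0,0],[0,-0.2,0.4,0,0],[0,0,0.2,-0.9,0],[0,0,0,0,0],[0,0,0,0,0]]' 10; python3 - <<'E'
from loc import *
d,P=locate('wrist'); cv2.imwrite('pics/w1.png',d['pixels']); locate('scene')
E
```

```text
clock: 1.25
position: [0.5293, -0.056, 0.1311]
ee_rot: [2.152, 2.288, 0.001]
force: [0.4, 0.0, 0.4]
width: 0.179
gripper_force: 0.0
wrist red 1033 [ 0.52948361 -0.05756304  0.02983286]
 blk 0 
 yel 2650 [0.52484863 0.02923141 0.03221549] [ 0.51450799 -0.0440581   0.02715415] [0.53529687 0.09496548 0.03732228]
 rail 4412 [0.52441169 0.02938241 0.02996494] axis [ 0.05280072 -0.9986051   0.52457565  0.02932575]
scene red 198 [ 0.52668255 -0.05881861  0.0295709 ]
 blk 97 [0.50843271 0.22025315 0.03020641]
 yel 593 [0.52296922 0.07005077 0.03327451] [ 0.5089817  -0.04197062  0.02720982] [0.53703075 0.2095389  0.03793328]
 rail 901 [0.5207811  0.07774437 0.02995685] axis [ 0.04972036 -0.9987632   0.5188335   0.06645387]
```

View pics/w1.png

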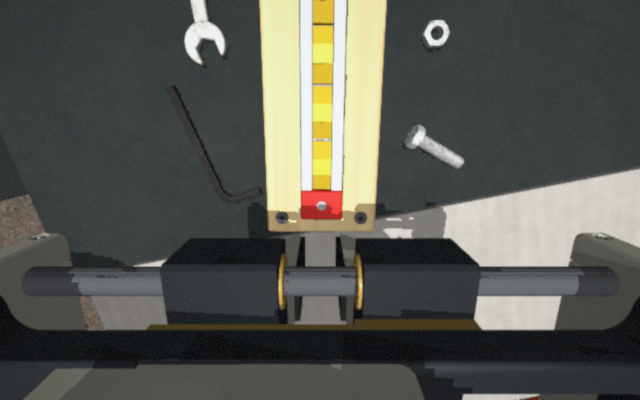

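```bash
python3 -m creep '[[-0.05,0,0.5,0,0],[0,0,0.6,0,0],[0,0,0.6,0,0],[0,0,0.4,0,0],[0,0,0.2,0,0],[0,0,0.05,0,0],[0,0,0,0,0],[0,0,0,0,0]]' 10
```

```text
clock: 2.35
position: [0.5296, -0.0581, 0.0373]
ee_rot: [2.15, 2.289, 0.001]
force: [-1.4, 0.7, -0.8]
width: 0.009
gripper_force: 0.0
```

```bash
python3 -m creep '[[0,0,0.1,0,0],[0,0,0.05,0,0],[0,0,0,0,0],[0,0,0,0,0]]'; python3 -m creep '[[0,0,0.02,0,0],[0,0,0,0,0]]'; python3 -m creep '[[0,0,0.02,0,0],[0,0,0,0,0]]'
```

```text
clock: 2.85
position: [0.5291, -0.058, 0.0307]
ee_rot: [-2.15, -2.29, 0.0]
force: [-0.2, -0.6, 0.6]
width: 0.006
gripper_force: 0.0
clock: 3.1
position: [0.5292, -0.058, 0.0304]
ee_rot: [2.151, 2.29, 0.0]
force: [-1.2, 1.1, 5.8]
width: 0.006
gripper_force: 3.0
clock: 3.35
position: [0.5292, -0.058, 0.0303]
ee_rot: [2.15, 2.29, 0.001]
force: [-4.6, 0.7, 17.0]
width: 0.005
gripper_force: 8.2
```

```bash
python3 -m creep '[[0.1,0,0,0,0],[0.15,0,0,0,0],[0.15,0,0,0,0],[0.15,0,0,0,0],[0.15,0,0,0,0]]'
```

```text
clock: 3.98
position: [0.5284, -0.0314, 0.0299]
ee_rot: [2.151, 2.286, 0.001]
force: [0.2, -2.3, 2.8]
width: 0.011
gripper_force: 1.2
```

```bash
python3 -m creep '[[0.1,0,0.02,0,0],[0.15,0,0,0,0],[0.15,0,0,0,0],[0.15,0,0,0,0]]'
```

```text
clock: 4.47
position: [0.5277, -0.0101, 0.0295]
ee_rot: [2.15, 2.285, 0.001]
force: [0.7, -7.9, 9.3]
width: 0.007
gripper_force: 4.8
```

```bash
python3 -m creep '[[0.15,0,0,0,0],[0.15,0,0,0,0],[0.15,0,0,0,0],[0.15,0,0,0,0],[0.15,0,0,0,0],[0.15,0,0,0,0],[0.15,0,0,0,0]]'; python3 - <<'E'
from loc import *
d,P=locate('wrist'); cv2.imwrite('pics/w2.png',d['pixels']); d=get('side');cv2.imwrite('pics/s2.png',d['pixels'])
E
```

```text
clock: 5.35
position: [0.5249, 0.032, 0.0294]
ee_rot: [2.15, 2.286, 0.001]
force: [0.6, -8.7, 11.1]
width: 0.001
gripper_force: 6.6
wrist red 0 
 blk 16 [0.52427802 0.04036785 0.03189294]
 yel 5109 [0.52149842 0.09165104 0.0325777 ] [ 0.51206996 -0.01502145  0.02702037] [0.53169579 0.15042196 0.04457997]
 rail 8715 [0.52067441 0.10124374 0.02993216] axis [ 0.05444761 -0.9985166   0.5209789   0.09769852]
```

View pics/s2.png

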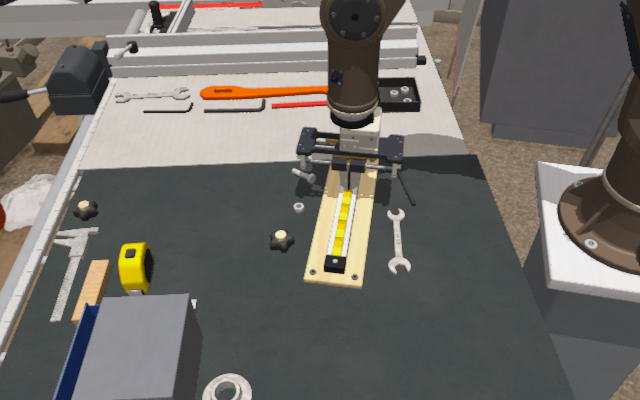

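The side view shows the fingertips on the rail at about (348,190), with the black cap ahead at (335,264). The nut, bolt, knob, spanner and hex key are undisturbed. I'll continue the stroke.

```bash
python3 -m creep '[[0.15,0,0,0,0],[0.15,0,0,0,0],[0.15,0,0,0,0],[0.15,0,0,0,0],[0.15,0,0,0,0],[0.15,0,0,0,0],[0.15,0,0,0,0],[0.15,0,0,0,0],[0.15,0,0,0,0],[0.15,0,0,0,0]]'
```

```text
clock: 6.7
position: [0.5203, 0.0911, 0.0291]
ee_rot: [2.152, 2.286, -0.002]
force: [0.7, -16.0, 23.2]
width: 0.001
gripper_force: 11.1
```

```bash
python3 -m creep '[[0.15,0,-0.01,0,0],[0.15,0,0,0,0],[0.15,0,0,0,0],[0.15,0,0,0,0],[0.15,0,0,0,0],[0.15,0,0,0,0],[0.15,0,0,0,0],[0.15,0,0,0,0]]'
```

```text
clock: 7.7
position: [0.5175, 0.1396, 0.0296]
ee_rot: [2.151, 2.286, -0.001]
force: [0.5, -12.6, 16.1]
width: 0.006
gripper_force: 8.1
```

Remaining distance to the black cap is about 80 mm, which is 2.0 units.

```bash
python3 -m creep '[[0.15,0,0,0,0],[0.15,0,0,0,0],[0.15,0,0,0,0],[0.15,0,0,0,0],[0.15,0,0,0,0],[0.15,0,0,0,0],[0.15,0,0,0,0],[0.15,0,0,0,0]]'; python3 -m creep '[[0.15,0,0,0,0],[0.15,0,0,0,0],[0.15,0,0,0,0],[0.15,0,0,0,0],[0.15,0,0,0,0],[0.05,0,0,0,0],[0,0,0,0,0]]'
```

```text
clock: 8.7
position: [0.5146, 0.1875, 0.0297]
ee_rot: [2.151, 2.286, -0.001]
force: [1.1, -10.5, 15.7]
width: 0.006
gripper_force: 7.9
clock: 9.57
position: [0.5135, 0.2186, 0.0302]
ee_rot: [2.151, 2.284, -0.0]
force: [1.8, -14.9, 22.7]
width: 0.006
gripper_force: 11.1
```

```bash
python3 -m creep '[[0,0,-0.2,0,0],[0,0,-0.6,0,0],[-0.5,0,-0.9,0,0],[-0.9,0,-0.9,0,0],[-0.9,0,-0.9,0,0],[-0.9,0,-0.9,0,0],[-0.9,0,-0.4,0,0],[-0.9,0,0,0,0],[-0.6,0,0,0,0],[-0.3,0,0,0,0],[0,0,0,0,0],[0,0,0,0,0]]'; python3 - <<'E'
from loc import *
d,P=locate('wrist'); cv2.imwrite('pics/w3.png',d['pixels'])
cap=np.array([.5295,-.0576]); ax=np.array([-.0602,.9982])
for n in('wrist','scene'):
    d=get(n);P=world(d,*np.meshgrid(np.arange(640),np.arange(400)))
    h,s,v=cv2.split(cv2.cvtColor(d['pixels'],cv2.COLOR_BGR2HSV))
    q=P[...,:2]-cap; t=q@ax; l=q@np.array([ax[1],-ax[0]])
    rail=(abs(abs(l)-.0125)<.002)&(t>.02)&(t<.26)&(d['z_map']>0)
    for k in range(6):
        m=(abs(t-.034-.042*k)<.005)&(abs(l)<.006)&(s>120)&(d['z_map']>0); r=rail&(abs(t-.034-.042*k)<.015)
        print(n,k+1,m.sum(),np.median(P[m][:,2]) if m.any() else '',np.median(P[r][:,2]) if r.any() else '')
E
```

```text
clock: 11.08
position: [0.5263, -0.0124, 0.2205]
ee_rot: [-2.148, -2.292, -0.0]
force: [-0.5, 1.0, -0.0]
width: 0.001
gripper_force: 0.0
wrist red 528 [ 0.52955642 -0.05707943  0.02968002]
 blk 0 
 yel 808 [0.52397235 0.04816388 0.02866611] [ 0.51176476 -0.03565258  0.02700141] [0.53465836 0.15583092 0.03131941]
 rail 3677 [0.52558194 0.07450014 0.02983291] axis [ 0.0386343  -0.9992534   0.52359724  0.10775738]
wrist 1 99 0.029361666229188066 0.029762687777628305
wrist 2 403 0.30461587552098024 0.3134795393583266
wrist 3 111 0.029372979068643723 0.029929242279216894
wrist 4 116 0.029614187719158858 0.03006139531656621
wrist 5 126 0.02957019946256345 0.03000838696611044
wrist 6 0  
scene 1 21 0.029706932439341527 0.2671536897718728
scene 2 21 0.029696440192482076 0.030028978344627755
scene 3 19 0.029914305523855766 0.029611638901398007
scene 4 13 0.03027031795342794 0.028943163188163146
scene 5 16 0.02968345663956229 0.028017418439144737
scene 6 13 0.029506687833104728 0.027999854923832224
```

View pics/w3.png

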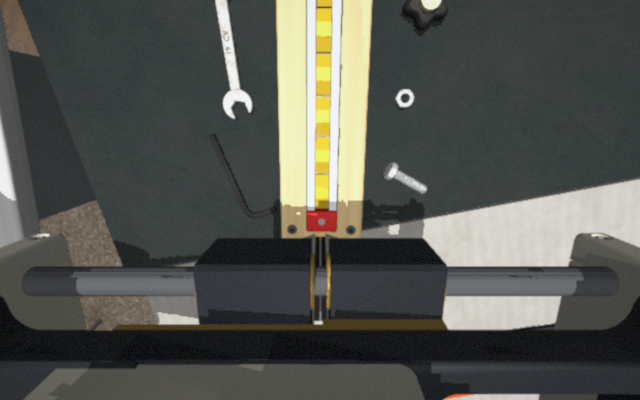

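The view shows the row level with the rail, the red cap at (321,221) and the parts around the jig where they were. All six crowns read 29.4–30.3 mm, flush within about 0.6 mm of the 30 mm rail top. The hand is clear at z = 0.22.

```bash
python3 -c "from cell import sign_off; print(sign_off())"
```

```text
the job is handed in; nothing more can be done
None
```

All six filler pieces are pressed flush (within about 0.6 mm by the cameras) in one light stroke from the red cap to the black cap; the hand is clear, the nearby parts look undisturbed, and the job was handed in at about 11 s.

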